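# Free the seized cooling-water valve

## Robot

A 6-joint arm with a two-finger parallel gripper is mounted at the origin on the work surface; the furniture and walls round the work are solid. World frame = base frame: x ahead of the robot, y to its left, z up, the work surface at z = 0. Lengths are in m, angles in rad, forces in N, time in s.
With the tool pointing down it reaches from about 0.4 to 0.925 m from the base axis. Payload 12.5 kg.
Tool frame: the origin (TCP) lies midway between the tips of the shut fingers; the grasp point (between the pads) lies 19 mm behind it; z points along the fingers, y is the line along which they close (so a half turn about z gives the same grasp; the last joint's range is limited). The gripper opens to 95 mm and grips with 3 to 60 N. Pads are 20 mm wide; open, the fingers measure 119 mm over their backs; the gripper's body (75 mm by 180 mm) begins 59 mm behind the grasp point.
Start: joints at [-1.328, 0.491, 1.559, -0, 1.092, -0.106], TCP at [0.214, -0.587, 0.215] pointing down, gripper open.
Joint ranges: [-3.1, 3.1], [-0.84, 2.19], [0.05, 2.79], [-1.13, 4.28], [0.06, 2.93], [-2.69, 2.69]. Speed limits (rad/s): [2.22, 2.22, 2.79, 3.14, 3.14, 3.14].

## Interface

Orientations are given as a 3x3 rotation matrix whose columns are the frame's x, y, z axes.
In Python, from station import bot gives the robot as it stands. The module is installed in compiled form; this text tells all that it offers.
- The arm moves only by the shell command python3 -m inch 'ROWS' [OPENING]. ROWS is JSON, a list of rows, each a list of 2 entries, a list of its own where there are three numbers: the shift along the world's x, y, z in units of 25 mm (1.0 is 25 mm), then the turn about the world's z in units of 6 degrees (1.0 is 6 degrees). In form: [[[x, y, z], turn], ...]. A call has exactly 5 rows; each row is the pose to reach, as a shift and turn from the pose commanded when the call began; what a row does not reach only later rows make up. A row lasts 1/12 s, in which the tool goes at most 41.7 mm and 7.16 degrees, less where a joint would pass 70% of its speed; a pose out of reach is approached as far as the arm can. A call with a gripper value outside its range is refused whole. OPENING is the opening in per cent of the stroke, from 0 (shut) to 100 (fully open), set as the call begins (- or left out, the last holds). The fingers move at their own pace and stop on an object; the grip force is fixed at half the most. Time passes only in rows, so rows that repeat a pose let the fingers close, or fill a call up. It gives the time, the measured TCP pose, the force, the opening and the grip force at its end, in the units of the state.
- bot.state(): the state, without advancing time (a new reading comes with each control period).
- bot.snapshot(name): name is "scene" or "side" or "wrist"; returns a dict with "frame" (384x512x3 uint8, red, green, blue), "mtx" (3x3 intrinsics, pixels), "R" (3x3) and "t" (3): a world point X has camera coordinates R X + t. Camera axes: x right, y down, z forward; pixel columns grow to the right and rows downward; lengths in m; the calibration is good to about 2 mm. A picture is of the moment at which its call begins. There is no depth.
- bot.job_done(): hands the job in; it is judged then, once.
The state is a dict: "clock": time; "joint_pos": joint angles; "joint_velocities": joint speeds; "tau": joint torques, N m; "ee_pos": TCP position; "orientation": TCP orientation; "contact_force": force on the tool from outside, world axes, zero at the start; "wrist_torque": the same for the moment, N m; "gripper_width": finger opening in m; "grasp_force": force on a finger pad.
Only numpy, scipy, OpenCV 4.12 (cv2) and the standard library are available. Lean on these libraries where they do the work, as an engineer would, in place of code of your own. Each camera call takes 0.05 s, during which the arm holds its last target. There are 200 camera calls.

## Task

The cooling-water valve, the one with the blue bar handle, has seized shut. Break it loose with a short firm twist anticlockwise (seen from above), then turn the handle on, anticlockwise, until it meets its stop and the valve is fully open. Leave the red-handled hot-water valve shut, and let go when done.

Things in the scene. Friction and masses are not known exactly. Their poses are not given: they have to be found in the camera images.
- cool_valve_grip (a point): Centre of the blue bar handle of the cooling-water valve, on its upright turning axis, 88 mm above the table. The bar is 56 mm long (this frame's y axis), 16 mm thick (x, the width to grip) and 32 mm high; the frame turns with it. Below it: 14 mm of bare stem 16 mm thick, then the valve body, 42 mm wide, top at 58 mm, on a 90 x 70 mm foot fixed to the table.
- cool_valve (a joint): Angle of the blue handle, rad: 0 shut (bar across the line of the two brass hose barbs, which span 142 mm at 29 mm height), growing anticlockwise from above to a hard stop at 1.4 (80 degrees, open). Seized over about the first 0.2 rad (about 0.25 N m to turn), then free (0.02 N m); it stays where it is left. Starts within 0.04 of shut.
- hot_valve_grip (a point): Centre of the red bar handle of the hot-water valve, 88 mm above the table; otherwise the same valve, with the same axes, as the blue one. Either of the two may stand left or right.
- hot_valve (a joint): Angle of the red handle, rad: 0 shut, growing anticlockwise, up to 1.4 (open). To be left shut.

How it is judged:
By the outcome, as a careful person would: the job done as asked, in the order asked, and still so for the second after the job is handed in, with the robot touching nothing.
It also fails if it takes over 32 s, if anything falls off the work surface, if the arm or the gripper's body presses on something with over 40 N, if the wrist force passes 120 N, or if a joint passes its speed limit or range.

## Working session

There is one attempt and no reset: what is moved stays moved. The work goes in short steps, Python scripts to look and compute and a shell command to move; the robot and the scene stay as the last step left them, time stands still between calls to the robot, and variables do not carry over. Pictures are saved under pics/ and viewed, at most 10 in all, crops included, and the job is handed in when it is done.

```bash
mkdir -p pics; cat > h.py <<'E'
import numpy as np, cv2
from station import bot
def ray(s,u,v,z):
    d=s["R"].T@np.linalg.inv(s["mtx"])@np.array([u,v,1.]); c=-s["R"].T@s["t"]
    return c+d*(z-c[2])/d[2]
def save(s,n): cv2.imwrite(f"pics/{n}.png",cv2.cvtColor(s["frame"],cv2.COLOR_RGB2BGR))
def mask(s,col):
    h=cv2.cvtColor(s["frame"],cv2.COLOR_RGB2HSV)
    H,S,V=h[...,0].astype(int),h[...,1],h[...,2]
    m=((H>100)&(H<130)) if col=="blue" else ((H<8)|(H>172))
    return (m&(S>110)&(V>50)).astype(np.uint8)
def blobs(s,col):
    n,l,st,c=cv2.connectedComponentsWithStats(mask(s,col))
    return [(st[i].tolist(),c[i].round(1).tolist()) for i in range(1,n) if st[i,4]>40],l
E
python3 - <<'E'
from h import *
a=[]
for n in("scene","side"):
    s=bot.snapshot(n);a.append(s["frame"])
    save(s,n+"0")
    for c in("blue","red"):
        b,_=blobs(s,c); print(n,c,[(x,ray(s,*x[1],.095).round(3)) for x in b])
    print((-s["R"].T@s["t"]).round(2))
st=bot.state();print(st["clock"],st["ee_pos"],st["orientation"].__repr__(),st["contact_force"],st["gripper_width"])
E
```

```text
scene blue [(([212, 179, 23, 9, 118], [223.4, 182.4]), array([ 0.482, -0.169,  0.095]))]
scene red [(([269, 196, 25, 15, 309], [280.8, 202.6]), array([ 0.542, -0.024,  0.095]))]
[1.22 0.05 0.59]
side blue [(([273, 159, 11, 16, 77], [277.8, 166.8]), array([ 0.488, -0.17 ,  0.095])), (([462, 364, 9, 16, 70], [466.3, 371.7]), array([0.139, 0.264, 0.095]))]
side red [(([249, 202, 9, 21, 109], [252.8, 212.6]), array([ 0.534, -0.024,  0.095]))]
[0.47 0.46 0.77]
0.1 [ 0.21355976 -0.58715758  0.21413488] array([[ 9.39791613e-01,  3.41747965e-01, -2.27784654e-04],
       [ 3.41748025e-01, -9.39791157e-01,  9.32084273e-04],
       [ 1.04467900e-04, -9.53809939e-04, -9.99999540e-01]]) [-0.48656323 -0.85174437 -0.66014766] 0.09514314884990333
```

View pics/scene0.png

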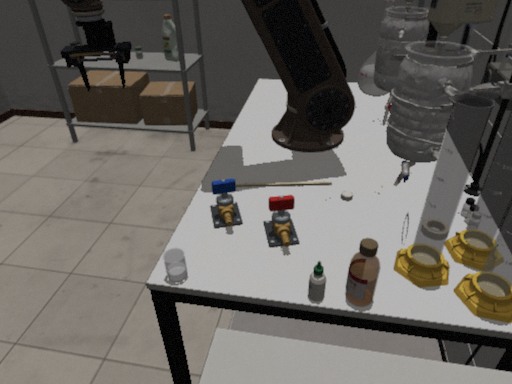

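View pics/side0.png

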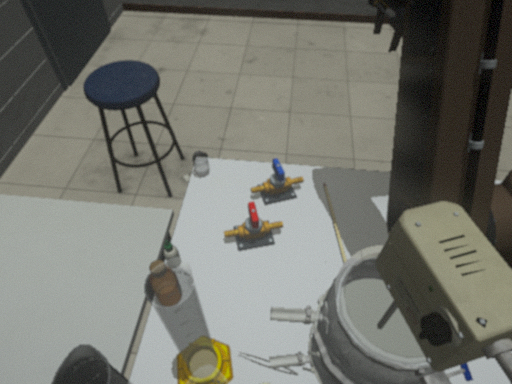

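The scene view shows the blue handle at about (223,182) and the red at (281,203). The side view shows blue at (278,167) and red at (253,213). Both views agree: blue is near (0.485, -0.170) and red near (0.54, -0.024). The bars lie roughly along y. I'll move above blue.

```bash
python3 -m inch '[[[0.9,1.35,0],1],[[1.8,2.7,0],2],[[2.7,4.05,0],3],[[3.6,5.4,0],4],[[4.5,6.75,0],5]]' && python3 -m inch '[[[0.9,1.35,0],1],[[1.8,2.7,0],2],[[2.7,4.05,0],3],[[3.6,5.4,0],4],[[4.5,6.75,0],5]]' && python3 -m inch '[[[0.9,1.35,0],0.8],[[1.8,2.7,0],1.6],[[1.8,3.0,0],1.6],[[1.8,3.0,0],1.6],[[1.8,3.0,0],1.6]]'
python3 - <<'E'
from h import *
s=bot.snapshot("wrist");save(s,"w1")
for c in("blue","red"):
    b,_=blobs(s,c); print(c,[(x,ray(s,*x[1],.104).round(4)) for x in b])
m=mask(s,"blue");cs,_=cv2.findContours(m,0,2);c=max(cs,key=cv2.contourArea)
print([ray(s,*p,.104).round(4) for p in cv2.boxPoints(cv2.minAreaRect(c))])
st=bot.state();print(st["clock"],st["ee_pos"],st["orientation"],st["joint_pos"],-s["R"].T@s["t"])
E
```

```text
clock: 0.52
ee_pos: [0.3266, -0.4169, 0.2144]
orientation: [[0.639, 0.769, -0.0], [0.769, -0.639, 0.0], [0.0, -0.0, -1.0]]
contact_force: [0.6, 0.4, 0.4]
gripper_width: 0.0951
grasp_force: 0.0
clock: 0.93
ee_pos: [0.4393, -0.248, 0.2146]
orientation: [[0.169, 0.986, -0.0], [0.986, -0.169, 0.0], [0.0, -0.0, -1.0]]
contact_force: [0.7, -1.0, 0.1]
gripper_width: 0.0951
grasp_force: 0.0
clock: 1.35
ee_pos: [0.4834, -0.1748, 0.2145]
orientation: [[0.007, 1.0, -0.0], [1.0, -0.007, -0.0], [-0.0, -0.0, -1.0]]
contact_force: [-0.5, -0.1, -0.7]
gripper_width: 0.0954
grasp_force: 0.0
blue [(([238, 147, 39, 65, 1168], [257.1, 178.8]), array([ 0.4852, -0.1637,  0.104 ]))]
red [(([302, 0, 35, 40, 1010], [319.4, 17.5]), array([ 0.5328, -0.0397,  0.104 ]))]
[array([ 0.4662, -0.1424,  0.104 ]), array([ 0.4816, -0.1353,  0.104 ]), array([ 0.5054, -0.1872,  0.104 ]), array([ 0.4895, -0.195 ,  0.104 ])]
1.4 [ 0.48320245 -0.17556742  0.2145545 ] [[ 8.33927471e-03  9.99965192e-01 -2.67330239e-04]
 [ 9.99965223e-01 -8.33930042e-03 -9.52036705e-05]
 [-9.74297038e-05 -2.66527012e-04 -9.99999960e-01]] [-4.76936343e-01  3.34235797e-01  1.82696630e+00 -2.49511672e-04
  9.80584360e-01 -4.68458076e-01] [ 0.48382428 -0.09965845  0.38472791]
```

View pics/w1.png

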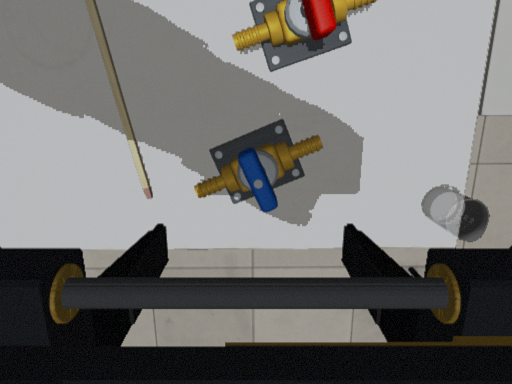

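The wrist view shows the blue bar centred at about (258,181) with its barbs running from (208,190) to (315,145). The bar measures 57x17 mm, which matches the given size. Its centre is about (0.486, -0.167) and its x axis is at about 24°. I'll shift, turn +4.1 units, descend 5.8 units and then close.

```bash
python3 -m inch '[[[0.1,0.3,0],1],[[0.1,0.3,-0.5],2],[[0.1,0.3,-1],3],[[0.1,0.3,-1.5],4.1],[[0.1,0.3,-1.5],4.1]]' && python3 -m inch '[[[0,0,-1],0],[[0,0,-2],0],[[0,0,-3],0],[[0,0,-3.8],0],[[0,0,-4.3],0]]' && python3 -m inch '[[[0,0,0],0],[[0,0,0],0],[[0,0,0],0],[[0,0,0],0],[[0,0,0],0]]' 10
python3 - <<'E'
from h import *
s=bot.snapshot("wrist");save(s,"w2")
st=bot.state();print(st["gripper_width"],st["grasp_force"],st["contact_force"],st["wrist_torque"])
E
```

```text
clock: 1.82
ee_pos: [0.4847, -0.1686, 0.1753]
orientation: [[-0.412, 0.911, -0.003], [0.911, 0.412, 0.001], [0.002, -0.002, -1.0]]
contact_force: [-0.5, 0.1, -0.3]
gripper_width: 0.0952
grasp_force: 0.0
clock: 2.23
ee_pos: [0.4853, -0.1685, 0.0684]
orientation: [[-0.404, 0.915, -0.001], [0.915, 0.404, 0.001], [0.001, -0.001, -1.0]]
contact_force: [0.4, -0.0, 0.8]
gripper_width: 0.0948
grasp_force: 0.0
clock: 2.65
ee_pos: [0.4865, -0.1678, 0.0707]
orientation: [[-0.409, 0.913, 0.002], [0.913, 0.409, -0.001], [-0.001, 0.001, -1.0]]
contact_force: [-0.1, 0.7, -0.2]
gripper_width: 0.0673
grasp_force: 0.0
0.06292092281429355 0.0 [-0.2919618  -1.57109262 -0.28128349] [-0.04272424 -0.13647107  0.00793297]
```

View pics/w2.png

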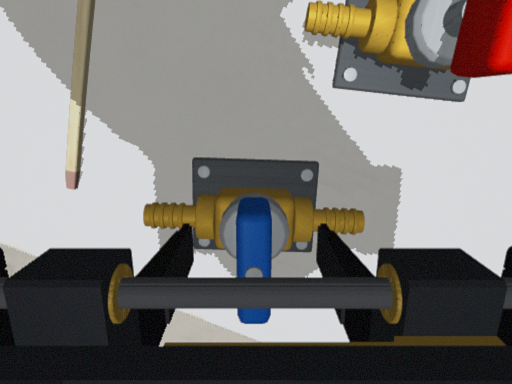

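The bar at (253,260) is centred between the fingers and square to them. I'll finish closing.

```bash
python3 -m inch '[[[0,0,0],0],[[0,0,0],0],[[0,0,0],0],[[0,0,0],0],[[0,0,0],0]]' 0 && python3 -m inch '[[[0,0,0],0],[[0,0,0],0],[[0,0,0],0],[[0,0,0],0],[[0,0,0],0]]'; python3 -m inch '[[[0,0,0],0],[[0,0,0],0],[[0,0,0],0],[[0,0,0],0],[[0,0,0],0]]'
```

```text
clock: 3.12
ee_pos: [0.4861, -0.1673, 0.0697]
orientation: [[-0.41, 0.912, 0.0], [0.912, 0.41, 0.0], [0.0, 0.0, -1.0]]
contact_force: [0.6, 0.2, -0.1]
gripper_width: 0.0297
grasp_force: 0.0
clock: 3.53
ee_pos: [0.4859, -0.1674, 0.0696]
orientation: [[-0.41, 0.912, -0.0], [0.912, 0.41, 0.0], [0.0, -0.0, -1.0]]
contact_force: [-3.1, -2.3, 1.0]
gripper_width: 0.0159
grasp_force: 30.0
clock: 3.95
ee_pos: [0.4859, -0.1674, 0.0696]
orientation: [[-0.41, 0.912, -0.0], [0.912, 0.41, 0.0], [0.0, -0.0, -1.0]]
contact_force: [-5.0, -4.2, 1.4]
gripper_width: 0.016
grasp_force: 30.0
```

Gripped with 16 mm between the pads and 30 N. Next is the breakaway twist of about 15°.

```bash
python3 -m inch '[[[0,0,0],0.8],[[0,0,0],1.6],[[0,0,0],2.4],[[0,0,0],2.8],[[0,0,0],2.8]]'
python3 - <<'E'
from h import *
s=bot.snapshot("wrist");save(s,"w3")
st=bot.state();print(st["gripper_width"],st["grasp_force"],st["contact_force"],st["wrist_torque"],st["joint_pos"][5])
E
```

```text
clock: 4.37
ee_pos: [0.4857, -0.1675, 0.0696]
orientation: [[-0.658, 0.753, -0.001], [0.753, 0.658, -0.0], [0.001, -0.001, -1.0]]
contact_force: [-4.7, -4.1, 2.2]
gripper_width: 0.0158
grasp_force: 30.0
0.01578288101501626 30.000380741839763 [-6.37743455 -5.15453036  1.45827921] [-0.88258983  0.81820818  0.03532902] -1.1764077755700073
```

View pics/w3.png

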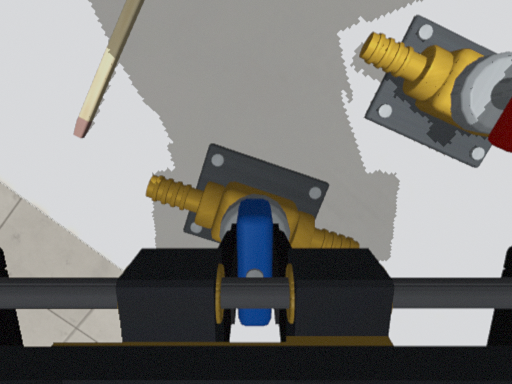

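The bar stayed square in the gripper at (255,260) while the body turned about 17° in view. The valve is loose and the resisting torque is low, so I'll turn on to the stop.

```bash
python3 -m inch '[[[0,0,0],1],[[0,0,0],2],[[0,0,0],3],[[0,0,0],4],[[0,0,0],5]]' && python3 -m inch '[[[0,0,0],1],[[0,0,0],2],[[0,0,0],3],[[0,0,0],4],[[0,0,0],4.6]]'; python3 -m inch '[[[0,0,0],0.3],[[0,0,0],0.6],[[0,0,0],0.9],[[0,0,0],1.2],[[0,0,0],1.2]]'
python3 - <<'E'
from h import *
st=bot.state();print(st["gripper_width"],st["grasp_force"],st["contact_force"],st["wrist_torque"],st["joint_pos"][5])
E
```

```text
clock: 4.83
ee_pos: [0.4855, -0.1678, 0.0696]
orientation: [[-0.947, 0.321, -0.001], [0.321, 0.947, -0.0], [0.001, -0.001, -1.0]]
contact_force: [-8.1, -7.7, 1.2]
gripper_width: 0.0158
grasp_force: 30.0
clock: 5.25
ee_pos: [0.4855, -0.1681, 0.0696]
orientation: [[-0.988, -0.155, -0.001], [-0.155, 0.988, -0.001], [0.001, -0.0, -1.0]]
contact_force: [-8.4, -10.9, 0.2]
gripper_width: 0.0159
grasp_force: 30.0
clock: 5.67
ee_pos: [0.4857, -0.1681, 0.0696]
orientation: [[-0.962, -0.272, -0.0], [-0.272, 0.962, -0.0], [0.0, -0.0, -1.0]]
contact_force: [-6.5, -9.2, 0.9]
gripper_width: 0.0167
grasp_force: 31.1
0.016700376704014603 31.129562258720398 [-6.53427053 -9.20245236  0.9091035 ] [-1.53473661  0.98972258 -0.86351211] -2.3073748973974983
```

The z moment jumped to -0.86 N m after about 81.6° of turn, so the handle is on its stop. I'll release, then rise.

```bash
python3 -m inch '[[[0,0,0],0],[[0,0,0],0],[[0,0,0],0],[[0,0,0],0],[[0,0,0],0]]' 60 && python3 -m inch '[[[0,0,0],0],[[0,0,0],0],[[0,0,0.3],0],[[0,0,0.8],0],[[0,0,1.5],0]]' && python3 -m inch '[[[0,0,1],0],[[0,0,2],0],[[0,0,3],0],[[0,0,4],0],[[0,0,4],0]]'
python3 - <<'E'
from h import *
s=bot.snapshot("wrist");save(s,"w4")
m=mask(s,"blue");cs,_=cv2.findContours(m,0,2);c=max(cs,key=cv2.contourArea)
P=np.array([ray(s,*p,.104) for p in cv2.boxPoints(cv2.minAreaRect(c))]);print(P.round(4))
E
```

```text
clock: 6.08
ee_pos: [0.4863, -0.1672, 0.0697]
orientation: [[-0.962, -0.272, 0.0], [-0.272, 0.962, 0.0], [-0.0, 0.0, -1.0]]
contact_force: [-0.3, -0.8, 0.7]
gripper_width: 0.0445
grasp_force: 0.0
clock: 6.5
ee_pos: [0.4857, -0.1671, 0.1072]
orientation: [[-0.962, -0.272, -0.002], [-0.272, 0.962, 0.001], [0.001, 0.001, -1.0]]
contact_force: [0.6, 0.8, 0.0]
gripper_width: 0.0569
grasp_force: 0.0
clock: 6.92
ee_pos: [0.4875, -0.168, 0.212]
orientation: [[-0.962, -0.272, 0.006], [-0.272, 0.962, -0.003], [-0.005, -0.005, -1.0]]
contact_force: [-0.0, 0.6, 0.5]
gripper_width: 0.0571
grasp_force: 0.0
[[ 0.5131 -0.1701  0.104 ]
 [ 0.4569 -0.1818  0.104 ]
 [ 0.4537 -0.1669  0.104 ]
 [ 0.5097 -0.1543  0.104 ]]
```

View pics/w4.png

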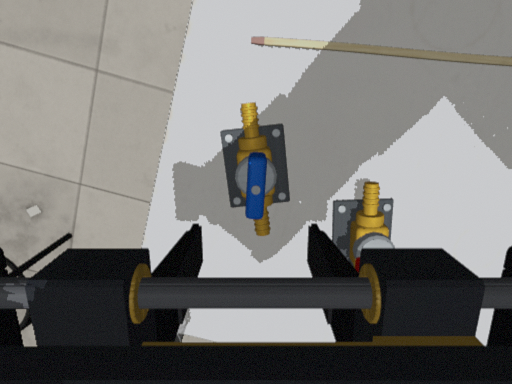

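The bar (257,185) now lies about 10° off the barb line, which runs from (249,108) to (263,230). That is about 80° open and at the stop. Red was never touched and the gripper is clear above.

```bash
python3 -c "
from station import bot
print(bot.job_done())"
```

```text
the job is handed in; nothing more can be done
None
```

The cooling-water valve was broken loose and turned anticlockwise to its stop, about 80° open; the red valve was left shut and untouched, the gripper let go and is clear, and the job was handed in at about 7 s.

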